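Rock the angle gauge on a crowned stud to its set mark

ROBOT

A 6-joint arm with a two-finger parallel gripper is mounted at the origin on a cart in front of the work surface, level with it; the furniture and walls round the work are solid. World frame = base frame: x ahead of the robot, y to its left, z up, the work surface at z = 0. Lengths are in m, angles in rad, forces in N, time in s.
With the tool pointing down it reaches from about 0.325 to 0.85 m from the base axis. Payload 4.4 kg.
Tool frame: the origin (TCP) lies at the very end of the fingers, on their centre line; the grasp point (between the pads) lies 19 mm behind it (robot.pinch_z is the distance from the TCP to the grasp point, in m); z points along the fingers, y is the line along which they close (so a half turn about z gives the same grasp; the last joint's range is limited). The gripper opens to 94 mm and grips with 3 to 60 N. Pads are 16 mm wide; open, the fingers measure 119 mm over their backs; the gripper's body (75 mm by 177 mm) begins 78 mm behind the grasp point.
Start: joints at [1.046, 0.207, 1.542, -0, 1.393, -0.15], TCP at [0.211, 0.535, 0.205] pointing down, gripper open.
Joint ranges: [-2.73, 2.73], [-0.86, 2.22], [0.23, 2.46], [-1.11, 4.25], [0.08, 2.63], [-2.82, 2.82]. Speed limits (rad/s): [2.79, 2.79, 3.14, 3.14, 3.14, 3.14].

INTERFACE

Orientations are given as a rotation vector (axis times angle).
In Python, from bench import robot, vision, models gives the robot as it stands. The module is installed in compiled form; this text tells all that it offers.
- The arm moves only by the shell command python3 -m jog 'ROWS' [OPENING] [FORCE]. ROWS is JSON, a list of rows, each a list of 4 numbers: the shift along the tool's x, y, z each as a share of 0.2 m, from -1 to 1, then the turn about the tool's z as a share of 180 degrees, from -1 to 1. A call has exactly 5 rows; each row is the pose to reach, as a shift and turn from the pose commanded when the call began, along the tool's axes at that moment, turning the shorter way round; what a row does not reach only later rows make up. A row lasts 1/8 s, in which the tool goes at most 62.5 mm and 10.7 degrees, less where a joint would pass 70% of its speed; a pose out of reach is approached as far as the arm can. A call with a number of a shift or a turn outside -1 to 1 is refused whole. A call with a gripper value outside its range is refused whole. OPENING is the gripper command: -1 is shut, 1 is fully open, values between are in proportion, set as the call begins (- or left out, the last holds). The fingers move at their own pace and stop on an object; FORCE is the grip in N (left out, the last holds). Time passes only in rows, so rows that repeat a pose let the fingers close, or fill a call up. It gives the time, the measured TCP pose, the force, the opening and the grip force at its end, in the units of the state.
- robot.get_state(): the state, without advancing time (a new reading comes with each control period).
- vision.capture(name): name is "scene" or "side" or "wrist"; returns the picture (420x560x3 uint8, red, green, blue); there is no depth.
- vision.camera_params(name): a dict with "fx", "fy", "cx", "cy" (pixels), "distortion" ([k1, k2, p1, p2, k3] as OpenCV has them; the pictures are not rectified), "eye" and "rotation" of the camera in the world; the wrist camera has in their place "mount" (4x4, takes a point from camera to tool coordinates, whose origin is the TCP and whose axes are the flange's). Camera axes: x right, y down, z forward; pixel columns grow to the right and rows downward; lengths in m; the calibration is good to about 2 mm. A picture is of the moment at which its call begins: read the wrist's pose just before it. camera_params takes no time and is no camera call.
- robot.hand_in(): hands the job in; it is judged then, once.
Trained networks look in the newest picture that a camera, given by its name, has taken for a name from the list of things; names that differ only in an ending like _2 or _b are one class to them, and where a whole thing is asked for, a point or a joint stands for the part that bears it (a point fixed in the world has none). Each returns a list of dicts, best first, with "conf" (0 to 1); they miss things now and then, are a little off and sometimes report something else, mostly with a low value. They report only what shows in the picture. A call takes as long as a camera call. They do not tell look-alikes from the thing itself.
- models.find_in(target, camera): "point" ([column, row] as shares, 0 to 1, of the picture: columns of its width, rows of its height, amid what is visible of it).
- models.spot_point(target, camera): "point" ([column, row] as shares, 0 to 1, of the picture: columns of its width, rows of its height: a listed point, or the origin of a listed thing).
The state is a dict: "time_s": time; "joint_pos": joint angles; "joint_velocities": joint speeds; "tau": joint torques, N m; "position": TCP position; "orientation": TCP orientation; "wrist_force": force on the tool from outside, world axes, zero at the start; "ft_torque": the same for the moment, N m; "opening": finger opening in m; "gripper_force": force on a finger pad.
Only numpy, scipy, OpenCV 4.12 (cv2) and the standard library are available. Lean on these libraries where they do the work, as an engineer would, in place of code of your own. Each camera call takes 0.05 s, during which the arm holds its last target. There are 200 camera calls.

TASK

Check the standing angle gauge: pick it up by its black tab, set it upright with the middle of its base on the domed top of the stud, and let it rest there for a moment. Then rock it on the stud until its swinging pointer settles in the gap between the two prongs of the set index, and finish while still holding it there, resting on the stud, so that the reading can be taken. Do not move the index or jam the gauge down hard, and leave the flask, jar and beaker where they are.

Things in the scene. Friction and masses are not known exactly. Their poses are not given: they have to be found in the camera images.
- gauge: Loose angle gauge, 0.26-0.42 kg, stands on the bench. Plate 128 mm wide (y), 12 thick (x), 118 high, upright on a flat base bar 120 long (y), 40 deep (x), 12 high. Black grip tab on top: 14 thick (x), 44 wide (y), z = 118 to 164 mm. Origin: centre of the underside; z up. White dial on the -x face, which looks roughly at the robot; ticks every 10 degrees. Does not balance on the stud unheld.
- gauge_foot (a point): Centre of the flat underside of the gauge's base (the gauge's origin).
- gauge_grip (a point): Centre of the gauge's black grip tab, 143 mm above the underside.
- pointer (a joint): Angle (rad) of the dark steel pointer relative to the gauge. It hangs freely before the dial from a pivot 95 mm above the underside and settles to the vertical in about 1 s: 0 when the gauge is upright, positive with its tip towards the gauge's +y. Tilting the gauge in its plate's plane by f (right-handed about its +x) makes it read -f.
- index (a joint): Angle (rad) of the set index about the same pivot, same sense as the pointer: a steel clip with two prongs 13 mm apart at 66 mm from the pivot. Stiff; stays where it was set, 0.16 to 0.40 (towards the gauge's +y). The pointer is on the mark when both angles are equal.
- pointer_tip (a point): Tip of the pointer, 66 mm from the pivot.
- index_gap (a point): Middle of the gap between the prongs, 66 mm from the pivot.
- stud_block: Fixed block: a timber offcut 110 x 80 x 30 mm with an upright steel stud of 40 mm diameter in the middle, standing on a thin flange. The stud's top is a half ball of 20 mm radius with its crest 85 mm above the bench. Origin: centre of the underside, z up.
- stud_top (a point): Crest of the stud's domed top, 85 mm above the bench.
- flask: Bystander: conical flask 65 mm wide, 110 mm high, origin under its centre. Leave it alone.
- jar: Bystander: white jar 56 mm wide, 68 mm high, origin under its centre. Leave it alone.
- beaker: Bystander: glass beaker 56 mm wide, 70 mm high, origin under its centre. Leave it alone.
Things that resemble listed ones, but are neither listed nor needed, are in the scene too. There is more than one size of the gauge; the job needs the largest.

How it is judged:
On the way, in this order (a step that is already met when the one before it is completed fails the run):
1. the gauge, held by the gripper, stands upright (within 0.12 rad) with the middle of its base on the stud (contact force between gauge and stud_block above 0.3 N and height (world z) of gauge_foot above 0.065 m and horizontal distance between gauge_foot and stud_top below 0.03 m and contact force between the fingers and gauge above 1 N and angle between gauge's own z axis and vertical below 0.12 rad), for 0.3 s.
2. rocked on the stud, its pointer has settled between the prongs of the index (contact force between gauge and stud_block above 0.3 N and height (world z) of gauge_foot above 0.065 m and horizontal distance between gauge_foot and stud_top below 0.03 m and contact force between the fingers and gauge above 1 N and distance between pointer_tip and index_gap below 0.0042 m and velocity of joint pointer between -0.3 and 0.3 rad/s), for 0.5 s.
At the end, for the whole second after the job is handed in: The gauge is held in the fingers (over 1 N) and rests on the stud (over 0.3 N), the middle of its base within 30 mm of the crest seen from above and more than 65 mm above the bench; the pointer's tip is within 4.2 mm of the middle of the index gap and still (under 0.3 rad/s) (all of step 2); the arm keeps its last pose, push and grip.
It fails at once if the set index is pushed back out of the range it was set in (value of joint index below 0.15 rad or value of joint index above 0.41 rad).
It fails at once if the gauge is jammed down on the stud with more than 60 N (contact force between gauge and stud_block above 60 N).
It fails at once if the flask is pushed about (over 20 mm) or tipped (distance of flask from where it was at the start of the episode above 0.02 m or angle between flask's own z axis and vertical above 0.3 rad).
It fails at once if the jar is pushed about (over 20 mm) or tipped (distance of jar from where it was at the start of the episode above 0.02 m or angle between jar's own z axis and vertical above 0.3 rad).
It fails at once if the beaker is pushed about (over 20 mm) or tipped (distance of beaker from where it was at the start of the episode above 0.02 m or angle between beaker's own z axis and vertical above 0.3 rad).
It also fails if it takes over 45 s, if anything falls off the work surface, if the arm or the gripper's body presses on something with over 40 N, if the wrist force passes 120 N, or if a joint passes its speed limit or range.

## Working session

There is one attempt and no reset: what is moved stays moved. The work goes in short steps, Python scripts to look and compute and a shell command to move; the robot and the scene stay as the last step left them, time stands still between calls to the robot, and variables do not carry over. Pictures are saved under pics/ and viewed, at most 10 in all, crops included, and the job is handed in when it is done.

```bash
mkdir -p pics; cat > h.py <<'E'
import numpy as np, cv2
from scipy.spatial.transform import Rotation as R
from bench import robot, vision, models
def cam(name):
    p=vision.camera_params(name)
    K=np.array([[p['fx'],0,p['cx']],[0,p['fy'],p['cy']],[0,0,1.]]);D=np.array(p['distortion'],float)
    if 'mount' in p:
        s=robot.get_state();T=np.eye(4);T[:3,:3]=R.from_rotvec(s['orientation']).as_matrix();T[:3,3]=s['position']
        M=T@np.array(p['mount']);return K,D,M[:3,3],M[:3,:3]
    return K,D,np.array(p['eye']),np.array(p['rotation'])
def ray(c,px):
    K,D,e,Rm=c
    u=cv2.undistortPoints(np.array([[px]],float),K,D)[0,0]
    d=Rm@np.array([u[0],u[1],1]);return e,d/np.linalg.norm(d)
def atz(c,px,z):
    e,d=ray(c,px);return e+d*(z-e[2])/d[2]
def proj(c,P):
    K,D,e,Rm=c
    return cv2.projectPoints((np.atleast_2d(P)-e)@Rm,np.zeros(3),np.zeros(3),K,D)[0][:,0]
def tri(c1,p1,c2,p2):
    e1,d1=ray(c1,p1);e2,d2=ray(c2,p2)
    t=np.linalg.lstsq(np.c_[d1,-d2],e2-e1,rcond=None)[0];a=e1+d1*t[0];b=e2+d2*t[1]
    return (a+b)/2,np.linalg.norm(a-b)
def snap(n,f):
    im=vision.capture(n);cv2.imwrite('pics/'+f,im[...,::-1]);return im
W=np.array([560,420])
E
python3 - <<'E'
from h import *
np.set_printoptions(precision=3,suppress=True)
s=robot.get_state();print(s['orientation'],s['wrist_force'],s['time_s'])
for n in('scene','side'):
    snap(n,n+'0.png');c=cam(n);print(n,c[2],c[3][:,2])
    for t,z in(('gauge_foot',0),('gauge_grip',.143),('stud_top',.085),('pointer_tip',.03),('index_gap',.03),('flask',0),('jar',0),('beaker',0)):
        for r in models.spot_point(t,n)[:4]:
            p=np.array(r['point'])*W;print(t,round(r['conf'],2),p,atz(c,p,z))
E
python3 -c "
import cv2,numpy as np
for n in('scene','side'): cv2.imwrite(f'pics/{n}0b.png',cv2.resize(cv2.imread(f'pics/{n}0.png'),(800,600),interpolation=cv2.INTER_CUBIC))"
```

```text
[-0.585 -3.086  0.003] [0.15  0.016 1.017] 0.0Traceback (most recent call last):
  File "<stdin>", line 5, in <module>
IndexError: too many indices for array: array is 1-dimensional, but 2 were indexed
[ WARN:0@0.025] global loadsave.cpp:275 findDecoder imread_('pics/side0.png'): can't open/read file: check file path/integrity
Traceback (most recent call last):
cv2.error: OpenCV(4.12.0) /io/opencv/modules/imgproc/src/resize.cpp:4208: error: (-215:Assertion failed) !ssize.empty() in function 'resize'
```

View pics/scene0b.png

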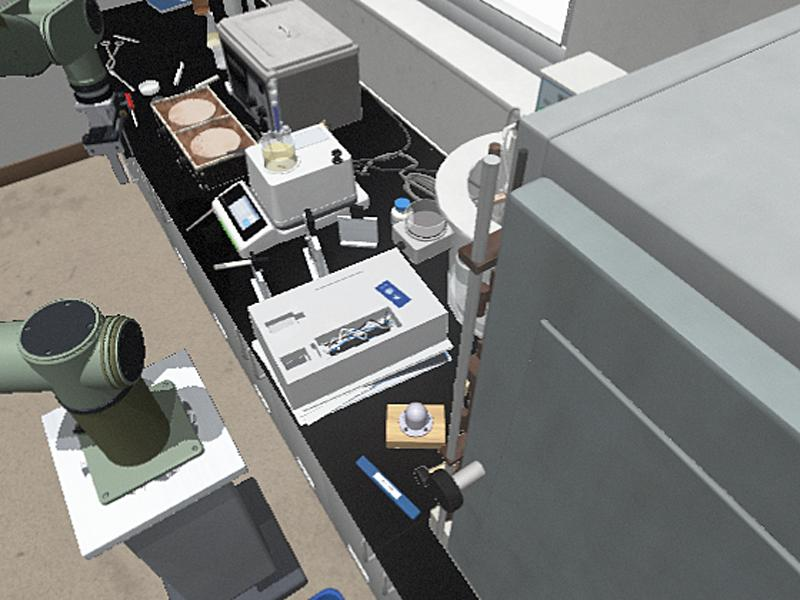

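The scene shows the stud block near (415,425) of 800×600. The gauges are edge-on near (315,245), (258,280) and partly hidden. The camera rotation is a rotation vector, so I'll fix the helper.

```bash
sed -i "s/return K,D,np.array(p\['eye'\]),np.array(p\['rotation'\])/return K,D,np.array(p['eye']),R.from_rotvec(p['rotation']).as_matrix() if np.size(p['rotation'])==3 else np.array(p['rotation'])/" h.py
python3 - <<'E'
from h import *
np.set_printoptions(precision=3,suppress=True)
print(vision.camera_params('scene')['rotation'])
for n in('scene','side'):
    im=snap(n,n+'0.png');c=cam(n);print(n,c[2],c[3][:,2])
    cv2.imwrite(f'pics/{n}0b.png',cv2.resize(im[...,::-1],(800,600),interpolation=cv2.INTER_CUBIC))
    for t,z in(('gauge_foot',0),('gauge_grip',.143),('stud_top',.085),('index_gap',.03),('flask',0),('jar',0),('beaker',0)):
        for r in models.spot_point(t,n)[:4]:
            p=np.array(r['point'])*W;print(t,round(r['conf'],2),p,atz(c,p,z))
E
```

```text
[-2.354  0.7   -0.24 ]
scene [ 0.13  -0.716  1.027] [ 0.343  0.546 -0.764]
gauge_foot 0.69 [219.296 184.884] [0.495 0.224 0.   ]
gauge_foot 0.63 [254.296 170.688] [0.631 0.217 0.   ]
gauge_foot 0.49 [184.072 205.212] [0.355 0.206 0.   ]
gauge_grip 0.98 [217.616 155.19 ] [0.501 0.211 0.143]
gauge_grip 0.72 [177.072 183.204] [0.343 0.168 0.143]
gauge_grip 0.61 [249.48  148.302] [0.601 0.183 0.143]
stud_top 0.76 [292.208 287.7  ] [ 0.45  -0.282  0.085]
jar 0.5 [281.68  152.292] [0.765 0.244 0.   ]
side [-0.364 -0.75   0.88 ] [ 0.654  0.509 -0.559]
gauge_foot 0.94 [238.112 198.198] [0.626 0.218 0.   ]
gauge_foot 0.88 [181.216 241.416] [0.344 0.192 0.   ]
gauge_foot 0.76 [211.176 218.19 ] [0.486 0.207 0.   ]
gauge_grip 0.7 [233.016 166.194] [0.596 0.201 0.143]
gauge_grip 0.65 [173.32  211.008] [0.308 0.159 0.143]
gauge_grip 0.6 [209.104 174.888] [0.51  0.222 0.143]
stud_top 0.68 [331.688 262.416] [ 0.45  -0.27   0.085]
index_gap 0.61 [260.008 182.28 ] [0.715 0.194 0.03 ]
flask 0.57 [401.52  251.412] [ 0.702 -0.354 -0.   ]
jar 0.55 [257.824 184.8  ] [0.735 0.222 0.   ]
beaker 0.61 [365.904 247.38 ] [ 0.655 -0.262  0.   ]
beaker 0.27 [214.592 214.704] [0.507 0.212 0.   ]
```

View pics/side0b.png

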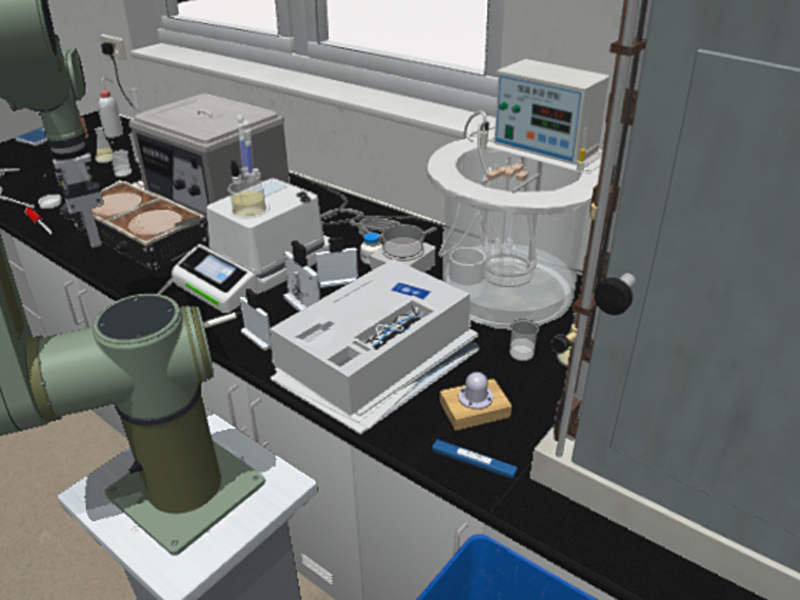

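The side view shows three gauges at about (258,322), (300,275) and (335,265), with the stud at (477,390) and the white box in between. The middle one's grip agrees in both views at z=0.143, so it is likely the largest. I'll triangulate to check and look up the wrist camera mount.

```bash
python3 - <<'E'
from h import *
np.set_printoptions(precision=3,suppress=True)
a,b=cam('scene'),cam('side')
for n,p,q in(('gripB',[217.6,155.2],[209.1,174.9]),('gripA',[177,183.2],[173.3,211]),('gripC',[249.5,148.3],[233,166.2]),('footB',[219.3,184.9],[211.2,218.2]),('footA',[184,205.2],[181.2,241.4]),('footC',[254.3,170.7],[238.1,198.2]),('stud',[292.2,287.7],[331.7,262.4])): print(n,*tri(a,p,b,q))
p=vision.camera_params('wrist');print(np.array(p['mount']),p['fx'],p['cx'],p['cy'],p['distortion'])
print(vision.camera_params('side')['fx'])
s=robot.get_state();print(R.from_rotvec(s['orientation']).as_matrix())
E
```

```text
gripB [0.497 0.204 0.153] 0.00598026182196487
gripA [0.355 0.221 0.092] 0.001783728317317298
gripC [0.609 0.206 0.13 ] 0.014899473916850328
footB [ 0.499  0.227 -0.012] 0.010864564932961009
footA [ 0.359  0.216 -0.017] 0.007892001283565969
footC [ 0.635  0.225 -0.008] 0.002097341533936865
stud [ 0.449 -0.276  0.085] 0.011004579330554728
[[-0.001 -0.964 -0.267  0.079]
 [ 1.    -0.001 -0.    -0.001]
 [-0.    -0.267  0.964 -0.181]
 [ 0.     0.     0.     1.   ]] 291.31633075917927 279.21575154595547 218.17488024415815 [0.012 0.    0.    0.    0.   ]
480.3159254220332
[[-0.931  0.366  0.   ]
 [ 0.366  0.931  0.   ]
 [ 0.     0.    -1.   ]]
```

Target is gauge B at about (0.497, 0.215). I'll go to a viewing pose with the wrist camera on its dial side.

```bash
python3 -m jog '[[-0.2,-0.14,-0.05,-0.05],[-0.4,-0.28,-0.1,-0.119],[-0.6,-0.42,-0.1,-0.119],[-0.78,-0.565,-0.1,-0.119],[-0.78,-0.565,-0.1,-0.119]]' 1
python3 -m jog '[[-0.15,-0.2,0,0],[-0.3,-0.4,0,0],[-0.45,-0.6,0,0],[-0.525,-0.81,0,0],[-0.525,-0.81,0,0]]'
cat > look.py <<'E'
from h import *
import sys
np.set_printoptions(precision=3,suppress=True)
s=robot.get_state();print(s['time_s'],s['position'],R.from_rotvec(s['orientation']).as_matrix()[:2,0])
c=cam('wrist');im=snap('wrist',sys.argv[1]);
cv2.imwrite('pics/b'+sys.argv[1],cv2.resize(im[...,::-1],(800,600),interpolation=cv2.INTER_CUBIC))
for t,z in(('gauge_foot',0),('gauge_grip',.143),('pointer_tip',.029),('index_gap',.032)):
    for r in models.spot_point(t,'wrist')[:4]:
        p=np.array(r['point'])*W;print(t,round(r['conf'],2),p,atz(c,p,z))
E
python3 look.py w1.png
```

```text
time_s: 1.48
position: [0.3156, 0.3709, 0.2256]
orientation: [0.009, 3.141, -0.0]
wrist_force: [-0.4, 0.6, 0.2]
opening: 0.0939
gripper_force: 0.0
time_s: 2.1
position: [0.42, 0.2097, 0.2255]
orientation: [0.007, 3.141, 0.0]
wrist_force: [-0.5, 0.4, 0.3]
opening: 0.0941
gripper_force: 0.0
2.1 [0.42  0.21  0.225] [-1.     0.005]
gauge_foot 0.93 [282.296 247.716] [0.499 0.213 0.   ]
gauge_foot 0.87 [294.672 322.518] [0.627 0.233 0.   ]
gauge_foot 0.6 [281.512 145.488] [0.351 0.213 0.   ]
gauge_foot 0.39 [285.824 298.998] [0.585 0.219 0.   ]
gauge_grip 0.92 [281.12  150.906] [0.352 0.211 0.143]
gauge_grip 0.64 [287.112 300.594] [0.501 0.217 0.143]
gauge_grip 0.16 [282.52  250.194] [0.446 0.212 0.143]
pointer_tip 0.75 [287.112 245.196] [0.484 0.22  0.029]
pointer_tip 0.56 [282.016 156.618] [0.364 0.213 0.029]
pointer_tip 0.33 [285.376 246.708] [0.486 0.217 0.029]
index_gap 0.38 [303.016 253.386] [0.495 0.242 0.032]
```

View pics/bw1.png

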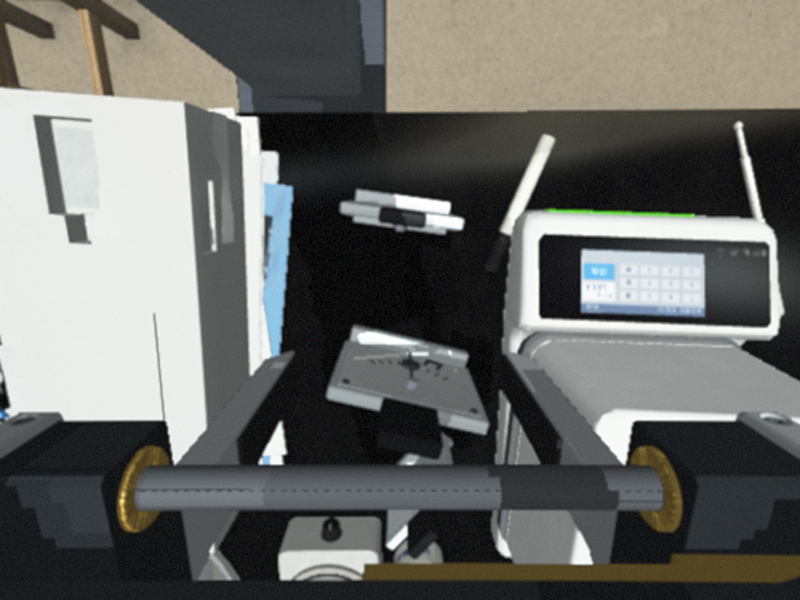

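The wrist view shows gauge B with its plate's top edge from (330,400) to (487,430), so it is yawed about −0.19. Its tab is at (410,428), the pivot near (412,385) and the index clip near (433,367). I'll go a bit lower and further back for a better view of the dial.

```bash
python3 -m jog '[[0.08,0,0.15,0],[0.15,0,0.3,0],[0.15,0,0.3,0],[0.15,0,0.3,0],[0.15,0,0.3,0]]'
python3 look.py w2.png
python3 -c "
import cv2
i=cv2.imread('pics/w2.png')[210:330,200:360];cv2.imwrite('pics/w2c.png',cv2.resize(i,(800,600),interpolation=cv2.INTER_CUBIC))"
```

```text
time_s: 2.98
position: [0.3908, 0.2114, 0.1672]
orientation: [0.001, 3.138, 0.002]
wrist_force: [0.8, -0.4, -0.5]
opening: 0.0942
gripper_force: 0.0
2.975 [0.391 0.211 0.167] [-1.     0.001]
gauge_foot 0.63 [279.608 287.49 ] [0.504 0.212 0.   ]
gauge_foot 0.58 [281.288 173.082] [0.353 0.214 0.   ]
gauge_grip 0.97 [284.48 367.29] [0.5   0.215 0.143]
gauge_grip 0.85 [279.888 187.194] [0.346 0.212 0.143]
pointer_tip 0.69 [286.272 285.894] [0.486 0.22  0.029]
pointer_tip 0.55 [283.416 368.802] [0.608 0.216 0.029]
index_gap 0.59 [280.392 286.608] [0.485 0.212 0.032]
```

View pics/w2c.png

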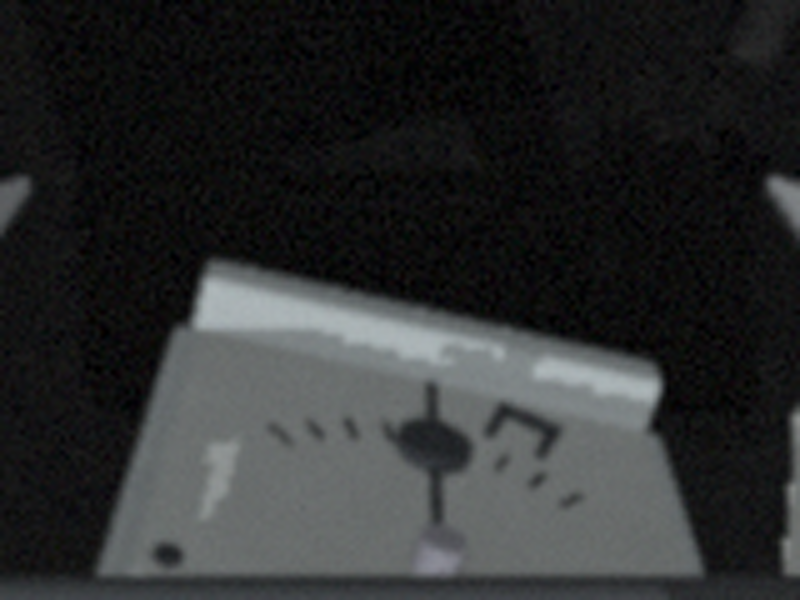

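The crop shows the hub at (440,545), the pointer tip at (432,385), and the clip's prongs at (490,435) and (545,452) with its bridge at (505,410)–(558,435). Next is a pose and index fit.

```bash
cat > fit.py <<'E'
from h import *
from scipy.optimize import least_squares
np.set_printoptions(precision=3,suppress=True)
c=cam('wrist')
crop=lambda u,v:np.array([200+u/5-.4,210+v/5-.4])
def X(q,P):
    return R.from_euler('z',q[2]).apply(P)+[q[0],q[1],0]
obs=np.array([crop(*o) for o in [(205,260),(662,362),(178,328),(660,435),(432,383),(440,545)]])
def pts(q): return np.array([[-.02,-.06,0],[-.02,.06,0],[-.006,-.064,.012],[-.006,.064,.012],[-q[3],0,.029],[-q[3],0,.095]])
f=lambda q:(proj(c,X(q,pts(q)))-obs).ravel()
r=least_squares(f,[.5,.215,-.19,.012]);q=r.x;print(q,f(q).reshape(-1,2))
for n,o in(('prongL',(490,435)),('prongR',(545,452)),('brL',(505,408)),('brR',(560,433)),('tip',(432,383))):
    e,d=ray(c,crop(*o));Ri=R.from_euler('z',-q[2]);e2=Ri.apply(e-[q[0],q[1],0]);d2=Ri.apply(d)
    p=e2+d2*(-q[3]-e2[0])/d2[0];print(n,p,np.arctan2(p[1],.095-p[2]),np.hypot(p[1],.095-p[2]))
E
python3 fit.py
```

```text
[ 0.499  0.215 -0.242  0.015] [[ 0.723  0.21 ]
 [-1.232 -0.123]
 [-0.454 -0.183]
 [ 0.67  -0.015]
 [ 0.146 -0.21 ]
 [ 0.095  0.24 ]]
prongL [-0.015  0.013  0.048] 0.27227313199352177 0.04877484498500444
prongR [-0.015  0.026  0.05 ] 0.5257648193447297 0.051791373565176435
brL [-0.015  0.018  0.034] 0.28240605829534937 0.06358768278282506
brR [-0.015  0.031  0.04 ] 0.5093035213810151 0.06293646400720213
tip [-0.015 -0.     0.03 ] -0.002992140187203764 0.06540029493995488
```

The index is 0.30–0.39, depending on how far the prongs stand out from the plate. Before turning the camera to the +y side (joint 6 limits demand that side), I'll check the position of the flask on the stirrer.

```bash
python3 - <<'E'
from h import *
np.set_printoptions(precision=3,suppress=True)
a,b=cam('scene'),cam('side');k=.7
for n,p,q in(('tall tip',(274,80),(240,115)),('flaskliq',(281,155),(249,205)),('plate front corner near',(355,160),(318,193)),('front-left corner',(250,170),(211,215)),('box near top',(298,382),(352,378)),('box far top',(447,310),(468,290))): print(n,*tri(a,np.array(p)*k,b,np.array(q)*k))
print(robot.get_state()['joint_pos'])
E
```

```text
tall tip [0.532 0.381 0.399] 0.018191167464760034
flaskliq [0.529 0.398 0.193] 0.0043168868822022
plate front corner near [0.666 0.302 0.191] 0.01452107316477163
front-left corner [0.449 0.422 0.183] 0.022947193091352444
box near top [ 0.294 -0.121  0.106] 0.002066687977720892
box far top [ 0.604 -0.154  0.139] 0.0027679766985674913
[ 0.3   -0.043  1.896 -0.     1.288 -1.27 ]
```

```bash
python3 -m jog '[[0,0,-0.1,0.059],[0,0,-0.2,0.118],[0,0,-0.2,0.178],[0,0,-0.2,0.237],[0,0,-0.2,0.296]]'
python3 -m jog '[[-0.06,0.09,0,0.059],[-0.12,0.18,0,0.118],[-0.18,0.27,0,0.178],[-0.24,0.36,0,0.237],[-0.305,0.446,0,0.281]]'
python3 look.py w3.png
```

```text
time_s: 3.85
position: [0.3893, 0.2107, 0.2057]
orientation: [1.419, 2.803, 0.0]
wrist_force: [-0.7, 0.5, 0.3]
opening: 0.0944
gripper_force: 0.0
time_s: 4.47
position: [0.498, 0.215, 0.2055]
orientation: [-2.479, -1.93, -0.0]
wrist_force: [0.2, 0.2, -0.1]
opening: 0.0941
gripper_force: 0.0
4.475 [0.498 0.215 0.205] [0.245 0.969]
gauge_foot 0.92 [372.288 165.48 ] [0.625 0.226 0.   ]
gauge_foot 0.71 [280.392 197.694] [0.498 0.214 0.   ]
gauge_foot 0.69 [179.984 220.92 ] [0.356 0.216 0.   ]
gauge_grip 0.8 [285.096 226.506] [0.502 0.216 0.143]
gauge_grip 0.65 [147.672 252.294] [0.377 0.223 0.143]
gauge_grip 0.64 [404.376 173.586] [0.609 0.236 0.143]
pointer_tip 0.62 [272.104 201.18 ] [0.488 0.218 0.029]
pointer_tip 0.61 [382.592 156.912] [0.63  0.238 0.029]
pointer_tip 0.54 [183.288 230.202] [0.368 0.209 0.029]
index_gap 0.52 [269.08  182.112] [0.491 0.242 0.032]
index_gap 0.35 [186.088 227.682] [0.374 0.212 0.032]
```

View pics/bw3.png

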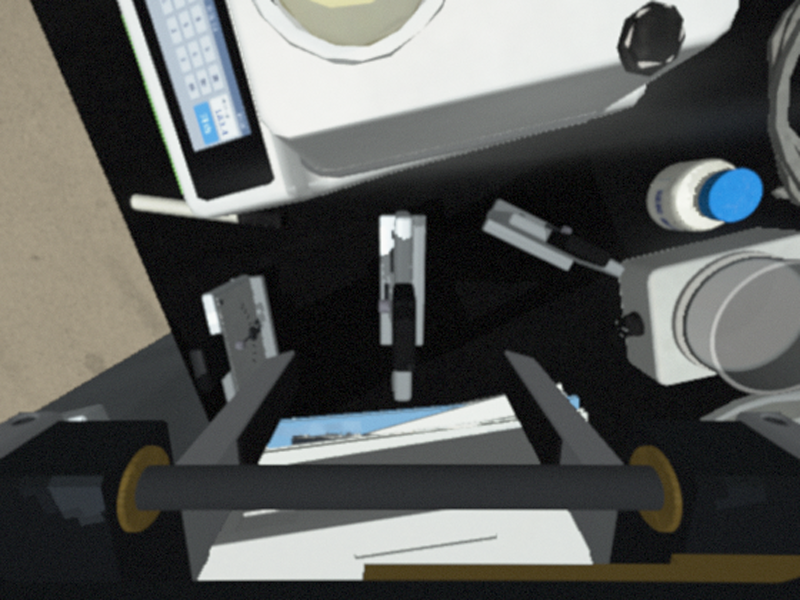

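The tab sits between the fingers, well aligned at (402,335). The index works out at about 0.38 from this view as well. I'll descend, grip and lift.

```bash
python3 -m jog '[[0,0,0.2,0],[0,0,0.35,0],[0,0,0.41,0],[0,0,0.41,0],[0,0,0.41,0]]'
python3 -m jog '[[0,0,0,0],[0,0,0,0],[0,0,0,0],[0,0,0,0],[0,0,0,0]]' -1 20
python3 -m jog '[[0,0,-0.1,0],[0,0,-0.4,0],[0,0,-0.7,0],[0,0,-0.9,0],[0,0,-0.9,0]]'
python3 look.py w4.png
```

```text
time_s: 5.35
position: [0.4982, 0.2154, 0.125]
orientation: [2.473, 1.936, 0.004]
wrist_force: [-0.2, 0.2, 0.6]
opening: 0.0941
gripper_force: 0.0
time_s: 5.98
position: [0.4971, 0.2151, 0.1234]
orientation: [-2.474, -1.936, 0.0]
wrist_force: [0.3, -0.6, 0.2]
opening: 0.0472
gripper_force: 0.0
time_s: 6.6
position: [0.4995, 0.2157, 0.3081]
orientation: [2.471, 1.934, 0.013]
wrist_force: [-0.1, 0.3, 0.5]
opening: 0.0008
gripper_force: 0.0
6.6 [0.499 0.216 0.308] [0.24  0.971]
gauge_foot 0.92 [352.296 163.506] [0.627 0.222 0.   ]
gauge_foot 0.64 [276.584 187.404] [0.496 0.214 0.   ]
gauge_foot 0.59 [198.912 206.388] [0.358 0.214 0.   ]
gauge_foot 0.43 [404.88  389.214] [ 0.65  -0.258  0.   ]
gauge_grip 0.81 [280.504 203.49 ] [0.501 0.216 0.143]
gauge_grip 0.64 [177.296 225.582] [0.371 0.22  0.143]
gauge_grip 0.64 [367.92  162.414] [0.612 0.239 0.143]
pointer_tip 0.6 [270.312 185.892] [0.488 0.223 0.029]
pointer_tip 0.51 [203.896 212.604] [0.372 0.207 0.029]
index_gap 0.53 [270.592 176.316] [0.492 0.238 0.032]
```

I lifted before the fingers had closed. The gauge hasn't moved, so I'll reopen partway, go down again and give them more time.

```bash
python3 -m jog '[[0,0,0,0],[0,0,0,0],[0,0,0.1,0],[0,0,0.2,0],[0,0,0.3,0]]' 0.2
python3 -m jog '[[0,0,0.1,0],[0,0,0.25,0],[0,0,0.4,0],[0,0,0.55,0],[0,0,0.61,0]]'
python3 -m jog '[[0,0,0,0],[0,0,0,0],[0,0,0,0],[0,0,0,0],[0,0,0,0]]' -1 20
python3 -m jog '[[0,0,0,0],[0,0,0,0],[0,0,0,0],[0,0,0,0],[0,0,0,0]]'
```

```text
time_s: 7.48
position: [0.4971, 0.2151, 0.2427]
orientation: [-2.474, -1.936, 0.0]
wrist_force: [0.4, 0.5, -0.3]
opening: 0.0473
gripper_force: 0.0
time_s: 8.1
position: [0.4956, 0.2147, 0.1192]
orientation: [-2.473, -1.935, 0.006]
wrist_force: [0.1, 0.4, -0.3]
opening: 0.0564
gripper_force: 0.0
time_s: 8.72
position: [0.4977, 0.2151, 0.122]
orientation: [2.474, 1.936, 0.002]
wrist_force: [0.5, -0.5, 5.3]
opening: 0.014
gripper_force: 20.0
time_s: 9.35
position: [0.4977, 0.2151, 0.122]
orientation: [2.474, 1.936, 0.002]
wrist_force: [1.1, -1.2, 4.0]
opening: 0.0142
gripper_force: 20.0
```

Gripped: the opening is 14 mm at 20 N. I'll lift, and check the pole's position near the stud.

```bash
python3 -m jog '[[0,0,-0.15,0],[0,0,-0.4,0],[0,0,-0.7,0],[0,0,-1,0],[0,0,-1,0]]'
python3 - <<'E'
from h import *
np.set_printoptions(precision=3,suppress=True)
a,b=cam('scene'),cam('side');k=.7
for n,p,q in(('pole base',(440,515),(563,435)),('knob',(445,490),(615,293)),('stud',(415,410),(477,385)),('block L',(388,405),(441,402)),('block R',(446,447),(511,405))): print(n,*tri(a,np.array(p)*k,b,np.array(q)*k))
E
```

```text
time_s: 9.98
position: [0.4994, 0.2161, 0.3265]
orientation: [2.471, 1.934, 0.014]
wrist_force: [0.7, 0.8, -2.7]
opening: 0.0142
gripper_force: 20.0
pole base [ 0.36  -0.479  0.139] 0.013742152829760783
knob [ 0.298 -0.539  0.448] 0.0008461820924278232
stud [ 0.455 -0.271  0.061] 0.007728993259039949
block L [ 0.439 -0.203 -0.005] 0.0107317611802228
block R [ 0.466 -0.346  0.04 ] 0.008456699949048655
```

```bash
python3 -m jog '[[-0.15,0.02,0,0],[-0.4,0.05,0,0],[-0.65,0.09,0,0],[-0.9,0.13,0,0],[-1,0.14,0,0]]'
python3 -m jog '[[-0.25,0.03,0,0],[-0.5,0.07,0,0],[-0.75,0.1,0,0],[-0.92,0.13,0,0],[-1,0.14,0,0]]'
python3 -m jog '[[-0.15,0.02,0,-0.05],[-0.3,0.05,0,-0.1],[-0.4,0.07,0,-0.156],[-0.44,0.07,0,-0.156],[-0.44,0.07,0,-0.156]]'
cat > st.py <<'E'
from h import *
np.set_printoptions(precision=3,suppress=True)
s=robot.get_state();Rm=R.from_rotvec(s['orientation']).as_matrix();print(s['position'],Rm[:2,0],Rm[:,2])
a,b=cam('scene'),cam('side');vision.capture('scene');vision.capture('side');cw=cam('wrist');snap('wrist','w5.png')
for t,z in(('stud_top',.085),('gauge_grip',s['position'][2]+.019),('gauge_foot',s['position'][2]-.124),('pointer_tip',.2),('index_gap',.2)):
    out={}
    for n,c in(('scene',a),('side',b),('wrist',cw)):
        L=[(round(r['conf'],2),np.array(r['point'])*W) for r in models.spot_point(t,n)[:3]]
        out[n]=L
        for cf,p in L: print(t,n,cf,p,atz(c,p,z))
E
python3 st.py
```

```text
time_s: 10.6
position: [0.474, 0.0123, 0.3177]
orientation: [-2.473, -1.93, 0.008]
wrist_force: [-0.6, 0.7, -2.9]
opening: 0.0139
gripper_force: 20.0
time_s: 11.22
position: [0.4537, -0.1872, 0.3181]
orientation: [-2.471, -1.93, 0.003]
wrist_force: [1.0, 0.4, -2.3]
opening: 0.014
gripper_force: 20.0
time_s: 11.85
position: [0.4475, -0.2745, 0.3203]
orientation: [-1.932, -2.474, -0.001]
wrist_force: [-0.2, -0.5, -3.3]
opening: 0.0143
gripper_force: 20.0
[ 0.447 -0.275  0.32 ] [-0.243  0.97 ] [-0.001  0.002 -1.   ]
stud_top scene 0.64 [288.4   288.204] [ 0.441 -0.278  0.085]
gauge_grip scene 0.91 [246.4  147.21] [ 0.492 -0.009  0.339]
gauge_grip scene 0.82 [290.08  223.902] [ 0.446 -0.271  0.339]
gauge_grip scene 0.67 [285.208 258.3  ] [ 0.389 -0.337  0.339]
gauge_grip side 0.86 [173.88  209.496] [ 0.134 -0.08   0.339]
gauge_grip side 0.72 [233.016 171.318] [ 0.322 -0.069  0.339]
gauge_grip side 0.59 [341.488 175.308] [ 0.457 -0.276  0.339]
gauge_grip wrist 0.91 [277.984 269.598] [ 0.445 -0.275  0.339]
gauge_foot scene 0.94 [251.384 167.118] [0.536 0.056 0.196]
gauge_foot scene 0.84 [290.08  262.416] [ 0.446 -0.275  0.196]
gauge_foot side 0.96 [183.12 238.98] [ 0.195 -0.015  0.196]
gauge_foot side 0.85 [238.616 194.712] [0.419 0.013 0.196]
gauge_foot wrist 0.7 [275.52  209.286] [ 0.442 -0.272  0.196]
gauge_foot wrist 0.56 [266.392 213.78 ] [ 0.433 -0.28   0.196]
pointer_tip scene 0.38 [285.712 258.888] [ 0.441 -0.263  0.2  ]
pointer_tip side 0.62 [335.608 220.08 ] [ 0.473 -0.259  0.2  ]
pointer_tip wrist 0.59 [266.112 214.914] [ 0.433 -0.28   0.2  ]
index_gap side 0.7 [401.688 253.092] [ 0.454 -0.447  0.2  ]
index_gap side 0.43 [323.008 216.006] [ 0.468 -0.225  0.2  ]
index_gap wrist 0.45 [261.8   192.486] [ 0.423 -0.257  0.2  ]
```

The gauge hangs above the stud, which the views place at about (0.447, −0.277). That is near enough, so I'll descend carefully.

```bash
python3 -m jog '[[0,0,0.15,0],[0,0,0.3,0],[0,0,0.42,0],[0,0,0.5,0],[0,0,0.5,0]]'
python3 -m jog '[[0,0,0.01,0],[0,0,0.02,0],[0,0,0.03,0],[0,0,0.04,0],[0,0,0.04,0]]'
python3 -m jog '[[0,0,0.01,0],[0,0,0.02,0],[0,0,0.03,0],[0,0,0.03,0],[0,0,0.03,0]]'
python3 -c "
from h import *
im=snap('side','s2.png');im2=snap('scene','c2.png')
A=im[150:285,270:405,::-1];B=im2[190:325,225:360,::-1]
cv2.imwrite('pics/s2c.png',cv2.resize(np.hstack([A,B]),(800,400),interpolation=cv2.INTER_CUBIC))"
```

```text
time_s: 13.38
position: [0.447, -0.2748, 0.2202]
orientation: [-1.929, -2.476, -0.0]
wrist_force: [0.6, 0.3, -2.5]
opening: 0.0137
gripper_force: 20.0
time_s: 14.0
position: [0.4476, -0.2753, 0.2133]
orientation: [-1.93, -2.478, -0.0]
wrist_force: [-0.4, -0.2, -2.2]
opening: 0.0138
gripper_force: 20.0
time_s: 14.62
position: [0.4478, -0.2754, 0.2075]
orientation: [1.93, 2.478, -0.0]
wrist_force: [0.9, -0.4, -3.0]
opening: 0.0138
gripper_force: 20.0
```

View pics/s2c.png

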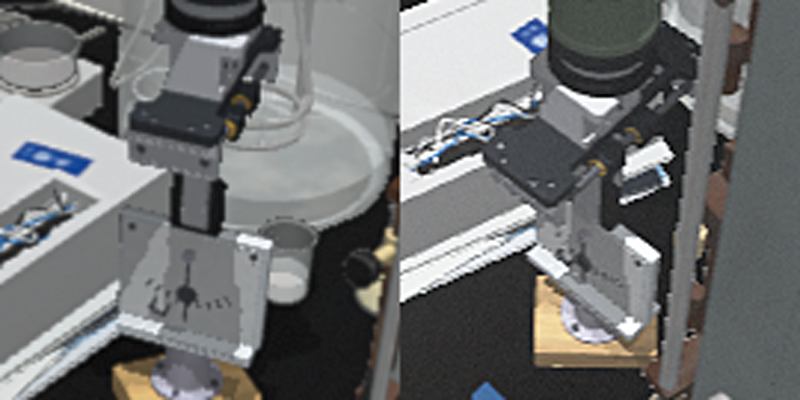

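The gauge is over the stud in both views (side at (187,350), scene at (590,310)). The index clip shows at (158,302), left of the pointer. I'll lower in small steps until contact.

```bash
python3 -m jog '[[0,0,0.005,0],[0,0,0.01,0],[0,0,0.015,0],[0,0,0.015,0],[0,0,0.015,0]]'
python3 -m jog '[[0,0,0.005,0],[0,0,0.01,0],[0,0,0.015,0],[0,0,0.015,0],[0,0,0.015,0]]'
```

```text
time_s: 15.35
position: [0.4481, -0.276, 0.2066]
orientation: [1.929, 2.477, -0.001]
wrist_force: [-1.6, 1.3, 7.3]
opening: 0.0139
gripper_force: 20.0
time_s: 15.98
position: [0.4487, -0.278, 0.2062]
orientation: [1.927, 2.473, -0.005]
wrist_force: [-3.9, -0.6, 14.4]
opening: 0.0142
gripper_force: 20.0
```

Contact at about 17 N with the gauge upright, so step 1 was held. Now I'll rock along tool +x with a lighter grip, first halfway.

```bash
python3 -m jog '[[0.03,0,-0.003,0],[0.06,0,-0.003,0],[0.09,0,0,0],[0.12,0,0.003,0],[0.133,0,0.006,0]]' - 10
cat > view.py <<'E'
from h import *
import sys
np.set_printoptions(precision=3,suppress=True)
s=robot.get_state();print(s['position'],s['wrist_force'],s['gripper_force'])
c=cam('side');im=snap('side','v.png')
for t in('pointer_tip','index_gap','gauge_foot','gauge_grip'):
    for r in models.spot_point(t,'side')[:4]:
        p=np.array(r['point'])*W
        if p[0]>290 and p[0]<400: print(t,round(r['conf'],2),p)
if len(sys.argv)>1:
    u,v=290,190
    cv2.imwrite('pics/'+sys.argv[1],cv2.resize(im[v:v+90,u:u+90,::-1],(600,600),interpolation=cv2.INTER_CUBIC))
E
python3 view.py v1.png
```

```text
time_s: 16.6
position: [0.4419, -0.2512, 0.2031]
orientation: [1.928, 2.475, -0.003]
wrist_force: [-2.4, -0.1, 8.0]
opening: 0.0139
gripper_force: 10.0
[ 0.442 -0.251  0.203] [-2.397 -0.134  7.989] 10.001668632030487
pointer_tip 0.4 [324.184 256.788]
gauge_foot 0.69 [331.8   266.112]
gauge_grip 0.58 [327.32  214.704]
```

View pics/v1.png

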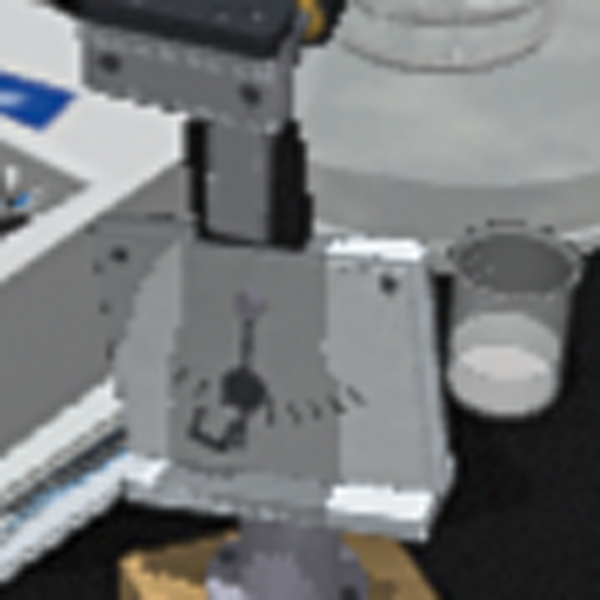

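It rocks in the grip. The pointer (hub (248,300), tip near (234,435)) is approaching the clip, centred at (220,430). I'll go a bit further and let it settle.

```bash
python3 -m jog '[[0.02,0,0.004,0],[0.04,0,0.008,0],[0.055,0,0.011,0],[0.055,0,0.011,0],[0.055,0,0.011,0]]'
python3 -m jog '[[0,0,0,0],[0,0,0,0],[0,0,0,0],[0,0,0,0],[0,0,0,0]]'
python3 -m jog '[[0,0,0,0],[0,0,0,0],[0,0,0,0],[0,0,0,0],[0,0,0,0]]'
python3 view.py v2.png
```

```text
time_s: 17.48
position: [0.439, -0.24, 0.2002]
orientation: [1.929, 2.476, -0.002]
wrist_force: [-1.7, -0.7, 7.2]
opening: 0.0138
gripper_force: 10.0
time_s: 18.1
position: [0.4391, -0.24, 0.2002]
orientation: [1.929, 2.476, -0.002]
wrist_force: [-2.9, 0.7, 6.8]
opening: 0.0139
gripper_force: 10.0
time_s: 18.73
position: [0.4391, -0.24, 0.2002]
orientation: [1.929, 2.476, -0.002]
wrist_force: [-1.2, 0.1, 6.1]
opening: 0.0138
gripper_force: 10.0
[ 0.439 -0.24   0.2  ] [-1.222  0.109  6.097] 10.001197010278702
pointer_tip 0.4 [320.88  257.586]
gauge_foot 0.7 [334.712 265.314]
gauge_grip 0.82 [320.88  214.704]
```

View pics/v2.png

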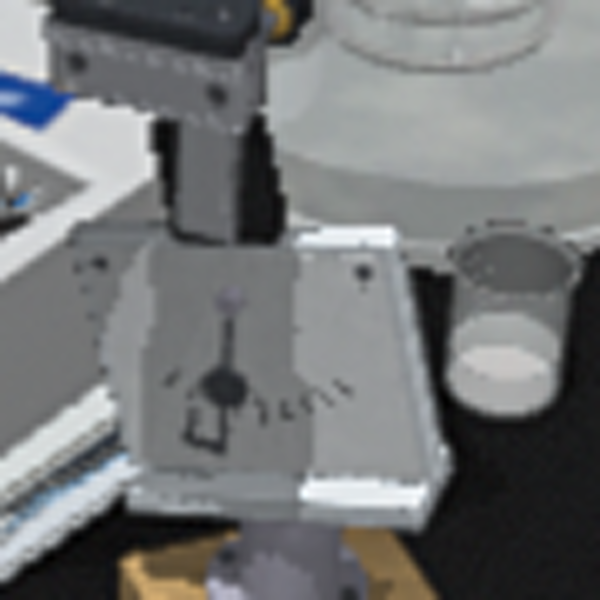

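The pointer (hub (230,300), tip ≈(219,440)) sits on the clip's right prong (224,435), and the gap centre is near (206,435). That leaves about 0.08 rad to go.

```bash
python3 -m jog '[[0.02,0,0.005,0],[0.04,0,0.01,0],[0.055,0,0.016,0],[0.055,0,0.016,0],[0.055,0,0.016,0]]'
python3 -m jog '[[0,0,0,0],[0,0,0,0],[0,0,0,0],[0,0,0,0],[0,0,0,0]]'
python3 -m jog '[[0,0,0,0],[0,0,0,0],[0,0,0,0],[0,0,0,0],[0,0,0,0]]'
python3 view.py v3.png
python3 -c "
import cv2
i=cv2.imread('pics/v.png')[225:265,300:350];cv2.imwrite('pics/v3c.png',cv2.resize(i,(750,600),interpolation=cv2.INTER_CUBIC))"
```

```text
time_s: 19.6
position: [0.4362, -0.2287, 0.1965]
orientation: [1.929, 2.477, -0.001]
wrist_force: [-2.5, 1.7, 7.2]
opening: 0.014
gripper_force: 10.0
time_s: 20.23
position: [0.4362, -0.2287, 0.1965]
orientation: [1.929, 2.477, -0.001]
wrist_force: [-1.9, 0.7, 6.3]
opening: 0.0142
gripper_force: 10.0
time_s: 20.85
position: [0.4363, -0.2287, 0.1965]
orientation: [1.929, 2.477, -0.001]
wrist_force: [-1.9, 0.4, 5.9]
opening: 0.0138
gripper_force: 10.0
[ 0.436 -0.229  0.196] [-1.877  0.422  5.892] 10.001063793897629
pointer_tip 0.41 [318.416 255.486]
gauge_foot 0.67 [333.48  267.498]
gauge_grip 0.8 [319.088 214.41 ]
gauge_grip 0.56 [331.408 265.398]
```

View pics/v3c.png

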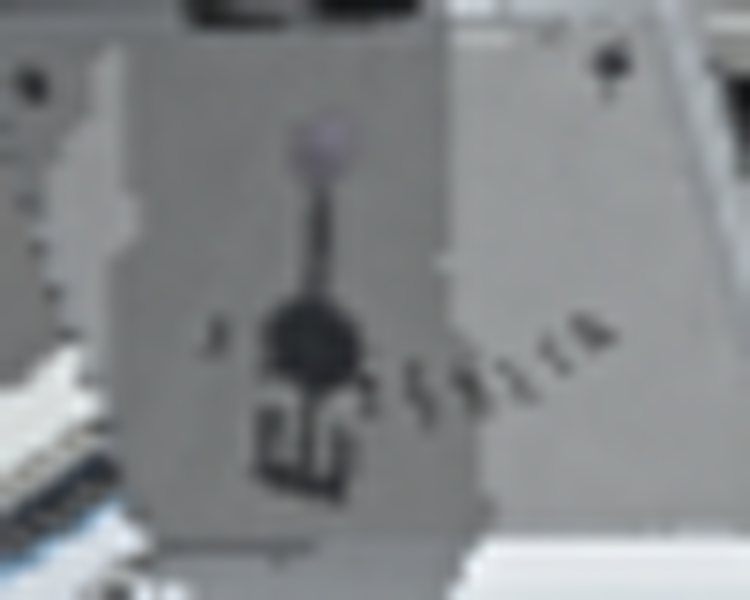

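The pointer at (308,430) is midway between the prongs at (268,430) and (340,440). That puts it within about 1 mm of centre. It has settled, with the load steady on the stud, so I'll hand in.

```bash
python3 -c "
from bench import robot
print(robot.hand_in())"
```

```text
the job is handed in; nothing more can be done
None
```

I handed the job in with the gauge still gripped and resting on the stud, its pointer settled within about 1 mm of the middle of the index gap; the hand-in gave no verdict.

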